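# Sounders onto test stands, cartons into a weighted column

### The arm

A 6-joint arm with a two-finger parallel gripper is mounted at the origin on the work surface. World frame = base frame: x ahead of the robot, y to its left, z up, the work surface at z = 0. Lengths are in m, angles in rad, forces in N, time in s.
With the tool pointing down it reaches from about 0.25 to 0.85 m from the base axis. Payload 12.5 kg.
Tool frame: the origin (TCP) lies on the mounting face of the last link; the fingertips stand 186 mm ahead of it and the grasp point (between the pads) lies 167 mm ahead of it (pinch_z is the distance from the TCP to the grasp point, in m); z points along the fingers, y is the line along which they close (so a half turn about z gives the same grasp; the last joint's range is limited). The gripper opens to 93 mm and grips with 3 to 60 N. Pads are 15 mm wide; open, the fingers measure 128 mm over their backs; the gripper's body (75 mm by 188 mm) begins 65 mm behind the grasp point.
Start: joints at [-1.204, 0.351, 1.652, -0, 1.139, -0.085], TCP at [0.24, -0.495, 0.405] pointing down, gripper open.
Joint ranges: [-2.75, 2.75], [-0.79, 2.1], [0.01, 2.65], [-1.57, 4.71], [0.07, 3.14], [-2.87, 2.87]. Speed limits (rad/s): [2.22, 2.22, 2.79, 3.14, 3.14, 3.14].

### API

Orientations are given as a unit quaternion [w, x, y, z].
In Python, from rig import * gives the robot as it stands. The module is installed in compiled form; this text tells all that it offers. Calls block until the motion is done:
- move_pose(position, orientation): joint-space move of the TCP to a pose.
- movel(position, rotation=None, speed=0.15): straight line of the TCP; rotation=None keeps the orientation; speed is the mean speed in m/s.
- move_joints(angles): joint-space move.
- command_gripper(opening, strength=None): finger opening in m; strength is the grip in N (None keeps the last); returns when the fingers have stopped.
- sleep(seconds).
- inverse_kinematics(position, orientation): joint angles nearest the present ones, or None.
- snapshot(name): name is "scene" or "top" or "wrist"; returns the picture (480x640x3 uint8, red, green, blue); there is no depth.
- camera_info(name): a dict with "K" (3x3 intrinsics, pixels), "dist_coeffs" ([k1, k2, p1, p2, k3] as OpenCV has them; the pictures are not rectified), "R" (3x3) and "t" (3): a world point X has camera coordinates R X + t. Camera axes: x right, y down, z forward; pixel columns grow to the right and rows downward; lengths in m; the calibration is good to about 2 mm. A picture is of the moment at which its call begins: read the wrist's pose just before it. camera_info takes no time and is no camera call; for the wrist camera it gives the pose at the moment of the call.
A pose or a line that the arm cannot do raises Unreachable and nothing moves.
- close_job(): hands the job in; it is judged then, once.
Trained networks look in the newest picture that a camera, given by its name, has taken for a name from the list of things; names that differ only in an ending like _2 or _b are one class to them, and where a whole thing is asked for, a point or a joint stands for the part that bears it (a point fixed in the world has none). Each returns a list of dicts, best first, with "score" (0 to 1); they miss things now and then, are a little off and sometimes report something else, mostly with a low value. They report only what shows in the picture. A call takes as long as a camera call. They do not tell look-alikes from the thing itself.
- look_for(camera, label): "rect" ([centre column, centre row, width, height] in pixels, round what is visible of it).
- place_of(camera, label): "position" ([column, row] in pixels: a listed point, or the origin of a listed thing).
Readings, each from a call of its own:
- get_time(): time.
- get_qpos(): joint angles.
- get_joint_vel(): joint speeds.
- get_joint_efforts(): joint torques, N m.
- get_position(): TCP position.
- get_eef_rot(): TCP orientation.
- get_contact_force(): force on the tool from outside, world axes, zero at the start.
- get_ft_torque(): the same for the moment, N m.
- get_opening(): finger opening in m.
- get_finger_force(): force on a finger pad.
Only numpy, scipy, OpenCV 4.12 (cv2) and the standard library are available. Lean on these libraries where they do the work, as an engineer would, in place of code of your own. Each camera call takes 0.05 s, during which the arm holds its last target. There are 200 camera calls.

### The job

Set every sounder unit, flange down, centred and level on the small head of a test stand, one to a stand, and once they are all up press the start button fully down. Then, while the test runs, stack all the freshly glued cartons, taped face up, in one square column centred on the dark steel packing block, long sides along the block's long side, and lay the aluminium pressing weight flat and centred on top, lengthwise like the cartons. At the end everything stands there by itself; leave the solder spool and the tape dispenser where they are.

Things in the scene. Friction and masses are not known exactly. Their poses are not given: they have to be found in the camera images.
- sounder0: Sounder unit (2 or 3 of the 3 are there): flat grey round flange, 60 mm across and 6 mm thick, below a round steel housing 42 mm across and 22 mm high; 28 mm high in all, about 90 g. Origin at the centre of the flat underside, z up through the housing. It starts flange down on the bench; grip the housing.
- sounder1: Sounder unit (2 or 3 of the 3 are there): flat grey round flange, 60 mm across and 6 mm thick, below a round steel housing 42 mm across and 22 mm high; 28 mm high in all, about 90 g. Origin at the centre of the flat underside, z up through the housing. It starts flange down on the bench; grip the housing.
- sounder2: Sounder unit (2 or 3 of the 3 are there): flat grey round flange, 60 mm across and 6 mm thick, below a round steel housing 42 mm across and 22 mm high; 28 mm high in all, about 90 g. Origin at the centre of the flat underside, z up through the housing. It starts flange down on the bench; grip the housing.
- carton0: Closed plain cardboard carton with a strip of white tape lengthwise along the middle of its top (4 or 5 of the 5 cartons are there), 90 mm along its x, 60 mm along its y, 30 mm high along its z, about 110 g, rigid. Origin at the centre of its 90 x 60 mm underside. z points up out of the taped face, which must stay up. It starts flat on the bench, or one of them on top of another.
- carton1: Closed plain cardboard carton with a strip of white tape lengthwise along the middle of its top (4 or 5 of the 5 cartons are there), 90 mm along its x, 60 mm along its y, 30 mm high along its z, about 110 g, rigid. Origin at the centre of its 90 x 60 mm underside. z points up out of the taped face, which must stay up. It starts flat on the bench, or one of them on top of another.
- carton2: Closed plain cardboard carton with a strip of white tape lengthwise along the middle of its top (4 or 5 of the 5 cartons are there), 90 mm along its x, 60 mm along its y, 30 mm high along its z, about 110 g, rigid. Origin at the centre of its 90 x 60 mm underside. z points up out of the taped face, which must stay up. It starts flat on the bench, or one of them on top of another.
- carton3: Closed plain cardboard carton with a strip of white tape lengthwise along the middle of its top (4 or 5 of the 5 cartons are there), 90 mm along its x, 60 mm along its y, 30 mm high along its z, about 110 g, rigid. Origin at the centre of its 90 x 60 mm underside. z points up out of the taped face, which must stay up. It starts flat on the bench, or one of them on top of another.
- carton4: Closed plain cardboard carton with a strip of white tape lengthwise along the middle of its top (4 or 5 of the 5 cartons are there), 90 mm along its x, 60 mm along its y, 30 mm high along its z, about 110 g, rigid. Origin at the centre of its 90 x 60 mm underside. z points up out of the taped face, which must stay up. It starts flat on the bench, or one of them on top of another.
- stand0_top (a point): Centre of the top face of a fixed test stand 50 mm tall: a thin post with a flat round brass head only 26 mm across (6 mm thick). The three stands (50, 70, 90 mm) stand in a row about 100 mm apart, in any order, on a black board 70 x 340 mm and 6 mm thick. z up. Any sounder may go on any stand.
- stand1_top (a point): Centre of the top face of a fixed test stand 70 mm tall: a thin post with a flat round brass head only 26 mm across (6 mm thick). The three stands (50, 70, 90 mm) stand in a row about 100 mm apart, in any order, on a black board 70 x 340 mm and 6 mm thick. z up. Any sounder may go on any stand.
- stand2_top (a point): Centre of the top face of a fixed test stand 90 mm tall: a thin post with a flat round brass head only 26 mm across (6 mm thick). The three stands (50, 70, 90 mm) stand in a row about 100 mm apart, in any order, on a black board 70 x 340 mm and 6 mm thick. z up. Any sounder may go on any stand.
- plinth_top (a point): Centre of the top face of the packing block, fixed: a plain solid dark steel block 84 mm along its x, 54 mm along its y, its top 30 mm above the bench. The cartons' x (long side) goes along this x, either way round. z up.
- weight: Pressing weight: plain bare aluminium block 80 mm along its x, 58 mm along its y, 14 mm high along z, about 175 g, lying flat. Origin at the centre of its 80 x 58 mm underside. Either large face may be up.
- start_top (a point): Centre of the top of the red round start push button, 28 mm across, in a black housing at one end of the test board, about 75 mm from the nearest stand. Pressed straight down; springs back.
- start (a joint): Travel of the start button: 0 up, 0.006 m fully down, which takes about 5 N.
- spool: Bystander: spool of solder, 54 mm across and 50 mm tall, upright. Origin at the centre of its underside.
- dispenser: Bystander: teal tape dispenser, 150 x 55 mm, up to 82 mm tall. Origin under its centre, long along x.
Mind the look-alikes: they are no part of the job. What is shaped like the carton0 but blue or purple is not meant.

How it is judged:
By the outcome, as a careful person would: the job done as asked, in the order asked, and still so for the second after the job is handed in, with the robot touching nothing.
Of sounder0, sounder1, sounder2 only 2 to 3 are there at a start; the rules pass over those that are not, and their reading is None.
Of carton1, carton2, carton3, carton4 only 3 to 4 are there at a start; the rules pass over those that are not, and their reading is None.
At some moment in a run one of weight may be knocked a few centimetres aside while the robot is not near it.
Once in a run the grip may slacken for a moment while it holds something.
It also fails if it takes over 210 s, if anything falls off the work surface, if the arm or the gripper's body presses on something with over 40 N, if the wrist force passes 120 N, or if a joint passes its speed limit or range.

## Working session

There is one attempt and no reset: what is moved stays moved. The work goes in short steps, each a Python script; the robot and the scene stay as the last script left them, time stands still between calls to the robot, and variables do not carry over. Pictures are saved under pics/ and viewed, at most 17 in all, crops included, and the job is handed in when it is done.

```bash
mkdir -p pics; cat > h.py <<'E'
from rig import *
import numpy as np, cv2
from scipy.spatial.transform import Rotation as Rn
def save(img,n): cv2.imwrite(f'pics/{n}.png',img[:,:,::-1])
def ray(ci,px):
    K=np.array(ci['K']);d=np.array(ci['dist_coeffs']);R=np.array(ci['R']);t=np.array(ci['t'])
    u=cv2.undistortPoints(np.array([[px]],float),K,d)[0,0]
    return -R.T@t, R.T@np.array([u[0],u[1],1.])
def at_z(ci,px,z):
    o,v=ray(ci,px);return o+v*(z-o[2])/v[2]
def proj(ci,X):
    return cv2.projectPoints(np.array(X,float).reshape(-1,3),cv2.Rodrigues(np.array(ci['R']))[0],np.array(ci['t']),np.array(ci['K']),np.array(ci['dist_coeffs']))[0].reshape(-1,2)
def tri(obs):
    A=np.zeros((3,3));b=np.zeros(3)
    for ci,px in obs:
        o,v=ray(ci,px);v=v/np.linalg.norm(v);P=np.eye(3)-np.outer(v,v);A+=P;b+=P@o
    return np.linalg.solve(A,b)
def quat(yaw):  # tool down; tool y axis (closing) at angle yaw+? in world
    # z down, tool x along (cos yaw, sin yaw), tool y = z cross x
    x=np.array([np.cos(yaw),np.sin(yaw),0]);z=np.array([0,0,-1.]);y=np.cross(z,x)
    q=Rn.from_matrix(np.c_[x,y,z]).as_quat();return [q[3],q[0],q[1],q[2]]
E
python3 - <<'E'
from h import *
print(get_time(),get_position(),get_eef_rot())
L=['sounder0','carton0','stand0_top','stand1_top','stand2_top','plinth_top','weight','start_top','spool','dispenser']
for c in ['scene','top']:
    im=snapshot(c);save(im,c+'0');ci=camera_info(c);print(c,-np.array(ci['R']).T@ci['t'])
    for l in L:
        print(l,[(np.round(d['position']).astype(int).tolist(),round(d['score'],2)) for d in place_of(c,l) if d['score']>.2])
E
```

```text
0.0 [ 0.24008581 -0.49467309  0.40420306] [-5.71669986e-04  9.74591573e-01  2.23988684e-01 -9.40255671e-05]
scene [ 0.84476246 -0.67907978  1.10632591]
sounder0 [([318, 297], 0.79), ([252, 415], 0.78), ([340, 264], 0.64)]
carton0 [([343, 197], 0.73), ([342, 189], 0.71), ([318, 164], 0.66), ([472, 196], 0.64), ([224, 356], 0.6), ([428, 169], 0.59), ([349, 228], 0.58)]
stand0_top [([444, 215], 0.82)]
stand1_top [([431, 240], 0.88), ([405, 298], 0.22)]
stand2_top [([414, 261], 0.95)]
plinth_top [([344, 359], 0.97), ([344, 189], 0.75)]
weight [([397, 193], 0.75)]
start_top [([222, 358], 0.66), ([403, 299], 0.48)]
spool [([372, 154], 0.64)]
dispenser []
top [0.20366352 0.01908833 1.3177235 ]
sounder0 [([464, 239], 0.9), ([312, 248], 0.67), ([356, 244], 0.57), ([300, 170], 0.49)]
carton0 [([274, 258], 0.89), ([210, 329], 0.79), ([165, 221], 0.75), ([232, 284], 0.74), ([237, 285], 0.38)]
stand0_top [([231, 180], 0.74)]
stand1_top [([267, 178], 0.58)]
stand2_top [([302, 172], 0.74), ([313, 246], 0.68)]
plinth_top [([399, 197], 0.67)]
weight [([210, 239], 0.68)]
start_top [([326, 177], 0.54)]
spool [([167, 288], 0.84)]
dispenser [([463, 238], 0.57), ([357, 246], 0.56)]
```

View pics/scene0.png

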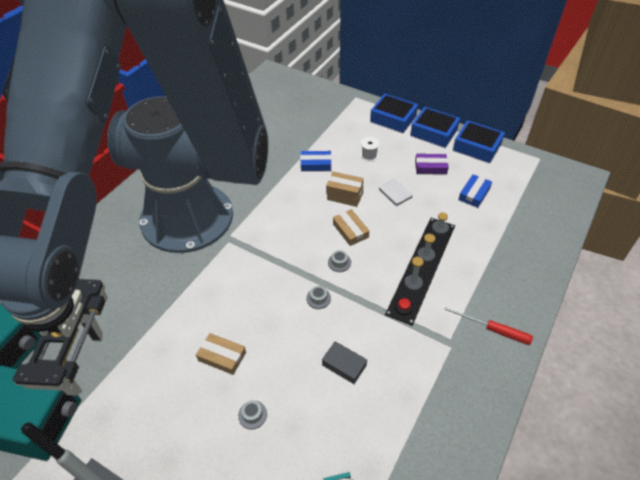

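View pics/top0.png

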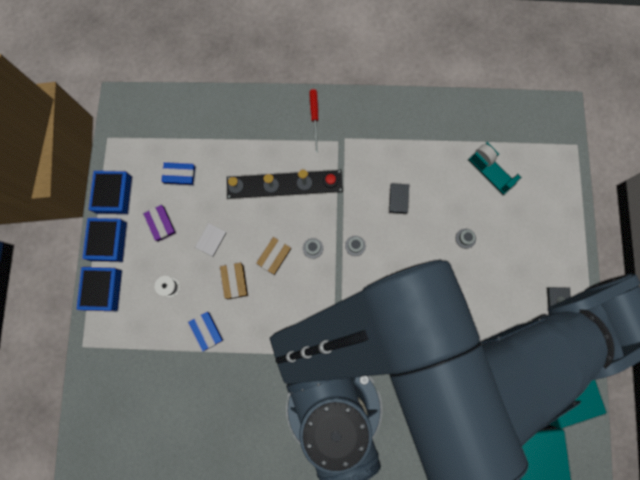

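The two pictures show three sounders, at top-camera pixels (312,248), (356,244) and (464,239). There are four plain cartons: one at scene (351,226), a stack of two at (345,187) and one at (222,352). The weight is at top (210,239), the block at (399,197) and the button at (330,180). The blue and purple boxes are decoys. Next I'll get close views with the wrist camera.

```bash
python3 - <<'E'
from h import *
t=camera_info('top');s=camera_info('scene')
for n,px,z in [('sA',(464,239),.01),('sB',(312,248),.01),('sC',(356,244),.01),('weight',(210,239),.014),('cartonloose',(274,255),.03),('stack',(233,281),.06),('plinth',(399,197),.03),('btn',(330,180),.04),('st',(231,182),.06),('st',(267,179),.07),('st',(302,174),.08),('spool',(167,288),.05),('disp',(490,165),.04)]: print(n,at_z(t,px,z).round(3))
print('cartonS',at_z(s,(222,352),.03).round(3))
for (y,x) in [(.17,.42),(.17,.52),(-.2,.42),(-.2,.52)]:
    q=inverse_kinematics([x,y,.55],quat(0)); print(x,y,None if q is None else np.round(q,2))
move_pose([.36,.17,.55],quat(0))
print(get_time())
k=1
for p in [[.36,.17,.55],[.46,.12,.55],[.46,-.2,.55],[.36,-.25,.55]]:
    move_pose(p,quat(0)); sleep(.2)
    ci=camera_info('wrist');save(snapshot('wrist'),f'w{k}');np.savez(f'w{k}.npz',**{a:np.array(b) for a,b in ci.items() if a in('K','dist_coeffs','R','t')});k+=1
    print(p,(-np.array(ci['R']).T@ci['t']).round(3),np.array(ci['R']).round(2).tolist())
    for l in ['sounder0','carton0','weight','stand0_top','stand1_top','stand2_top','plinth_top','start_top']:
        print(l,[(np.round(d['position'],1).tolist(),round(d['score'],2)) for d in place_of('wrist',l) if d['score']>.3])
save(snapshot('top'),'top1');save(snapshot('scene'),'scene1')
print(get_time())
a=cv2.imread('pics/w1.png');b=cv2.imread('pics/w3.png')
cv2.imwrite('pics/w13.png',cv2.resize(np.vstack([a,b]),(450,600)) )
E
```

```text
sA [ 0.471 -0.358  0.01 ]
sB [0.435 0.072 0.01 ]
sC [ 0.449 -0.052  0.01 ]
weight [0.453 0.362 0.014]
cartonloose [0.409 0.176 0.03 ]
stack [0.331 0.28  0.06 ]
plinth [ 0.584 -0.171  0.03 ]
btn [0.627 0.026 0.04 ]
st [0.608 0.303 0.06 ]
st [0.616 0.201 0.07 ]
st [0.629 0.103 0.08 ]
spool [0.307 0.461 0.05 ]
disp [ 0.684 -0.431  0.04 ]
cartonS [ 0.346 -0.291  0.03 ]
0.42 0.17 [ 0.28  0.05  1.67 -0.    1.42  1.85]
0.52 0.17 [ 0.23  0.24  1.45 -0.    1.46  1.8 ]
0.42 -0.2 [-0.54  0.07  1.64 -0.    1.43  1.03]
0.52 -0.2 [-0.45  0.26  1.42 -0.    1.46  1.12]
3.55
[0.36, 0.17, 0.55] [0.429 0.169 0.531] [[0.0, -1.0, 0.0], [-0.97, -0.0, 0.25], [-0.25, -0.0, -0.97]]
sounder0 [([391.4, 139.8], 0.92), ([475.0, 131.6], 0.77)]
carton0 [([237.1, 214.4], 0.96), ([307.9, 159.1], 0.76), ([69.3, 93.5], 0.76), ([111.6, 227.5], 0.72), ([623.7, 205.3], 0.58)]
weight [([178.5, 127.3], 0.65), ([477.3, 131.1], 0.47)]
stand0_top []
stand1_top []
stand2_top []
plinth_top [([587.4, 23.3], 0.64)]
start_top [([586.2, 20.6], 0.67), ([309.5, 157.5], 0.51)]
[0.46, 0.12, 0.55] [0.528 0.12  0.531] [[0.0, -1.0, -0.0],
[... 603 characters left out ...]
0.97]]
sounder0 [([432.7, 181.9], 0.95), ([129.7, 212.0], 0.77), ([208.5, 205.3], 0.58)]
carton0 [([60.1, 229.7], 0.72), ([140.2, 59.8], 0.7), ([7.5, 275.6], 0.62), ([374.2, 273.0], 0.55)]
weight []
stand0_top []
stand1_top []
stand2_top [([46.0, 60.6], 0.95), ([504.1, 35.8], 0.74)]
plinth_top [([295.5, 97.7], 0.61)]
start_top [([142.6, 58.2], 0.86)]
[0.36, -0.25, 0.55] [ 0.429 -0.251  0.531] [[0.0, -1.0, -0.0], [-0.97, -0.0, 0.25], [-0.25, -0.0, -0.97]]
sounder0 [([400.2, 108.9], 0.82), ([87.0, 139.4], 0.7)]
carton0 [([17.6, 159.6], 0.91), ([343.6, 206.8], 0.81), ([254.2, 13.3], 0.45)]
weight []
stand0_top []
stand1_top []
stand2_top []
plinth_top [([252.3, 13.9], 0.73)]
start_top []
8.7667
```

View pics/w2.png

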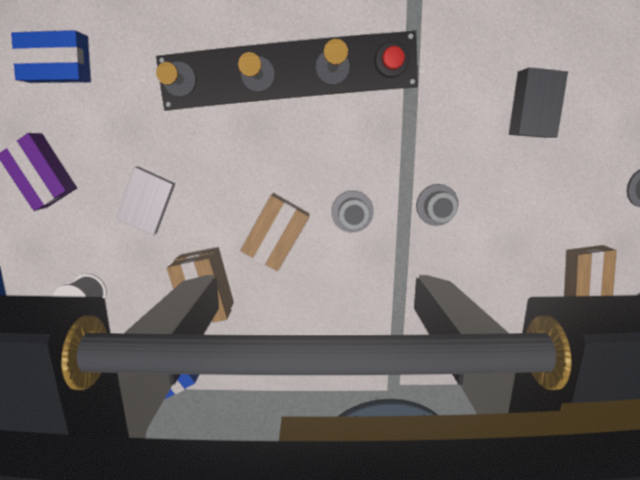

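View pics/w3.png

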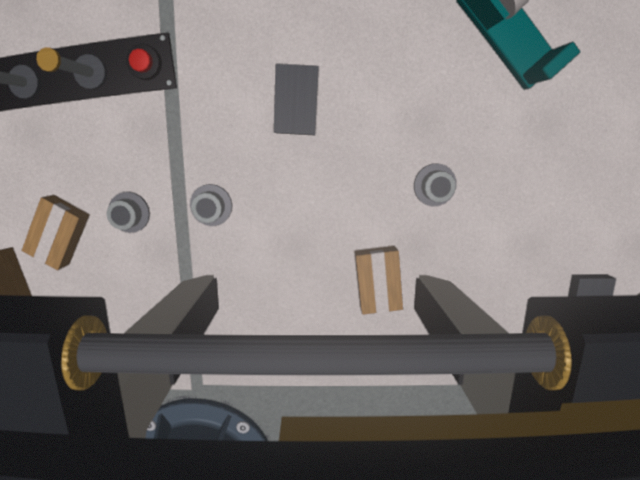

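View pics/scene1.png

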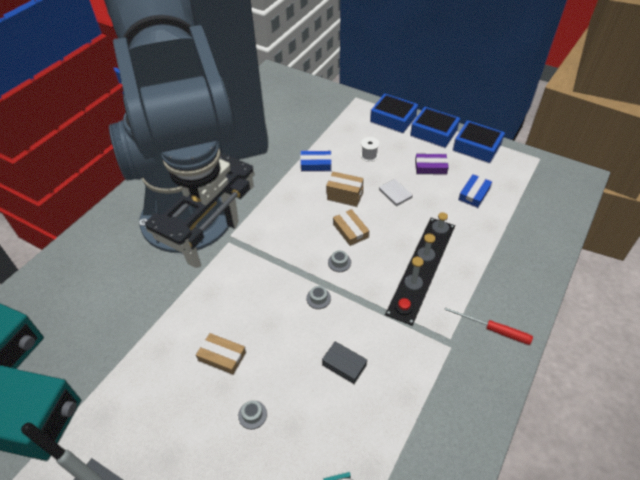

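Four loose cartons confirmed. A dark block also shows at w3 (592,285), so I'll check that one. Next I fit silhouettes across all the views to get precise poses.

```bash
cat > fit.py <<'E'
from h import *
from scipy.optimize import minimize
def load(k):
    d=np.load(f'w{k}.npz');return cv2.imread(f'pics/w{k}.png'),{a:d[a] for a in d.files},275
def box(a,b,h):
    return np.array([[x*a/2,y*b/2,z] for x in(-1,1) for y in(-1,1) for z in(0,h)])
def cyl(*rz):
    th=np.linspace(0,2*np.pi,48,endpoint=False)
    return np.vstack([np.c_[r*np.cos(th),r*np.sin(th),0*th+z] for r,z in rz])
CART=box(.09,.06,.03);WT=box(.08,.058,.014);PL=box(.084,.054,.03);SND=cyl((.03,0),(.03,.006),(.021,.028));HEAD=cyl((.013,0),(.013,-.006));BTN=cyl((.014,0))
def place(m,p):
    c,s=np.cos(p[3]),np.sin(p[3]);return m@np.array([[c,-s,0],[s,c,0],[0,0,1]]).T+p[:3]
def bgmask(thr):
    def f(roi):
        lab=cv2.cvtColor(cv2.GaussianBlur(roi,(3,3),0),cv2.COLOR_BGR2LAB).astype(float)
        bg=np.median(np.vstack([lab[:3].reshape(-1,3),lab[-3:].reshape(-1,3),lab[:,:3].reshape(-1,3),lab[:,-3:].reshape(-1,3)]),0)
        return (np.linalg.norm(lab-bg,axis=2)>thr).astype(np.uint8)
    return f
def hsv(lo,hi):
    return lambda roi: (cv2.inRange(cv2.cvtColor(roi,cv2.COLOR_BGR2HSV),lo,hi)>0).astype(np.uint8)
brass=hsv((12,110,70),(32,255,255))
def red(roi):
    h=cv2.cvtColor(roi,cv2.COLOR_BGR2HSV);return (((h[:,:,0]<8)|(h[:,:,0]>172))&(h[:,:,1]>130)&(h[:,:,2]>80)).astype(np.uint8)
U=4
def fit(views,model,p0,mk,free='xyw',pad=14,dbg=None):
    dat=[]
    for im,ci,rmax in views:
        q=proj(ci,place(model,np.array(p0)));lo=q.min(0)-pad;hi=q.max(0)+pad
        if lo.min()<0 or hi[0]>639 or hi[1]>rmax: continue
        x0,y0=lo.astype(int);x1,y1=hi.astype(int)
        roi=cv2.resize(im[y0:y1,x0:x1],None,fx=U,fy=U,interpolation=cv2.INTER_CUBIC)
        m=cv2.morphologyEx(mk(roi),cv2.MORPH_OPEN,np.ones((5,5)))
        n,lb,st,ce=cv2.connectedComponentsWithStats(m)
        if n<2: continue
        j=1+np.argmax(st[1:,4]);m=(lb==j).astype(np.uint8)
        cs=cv2.findContours(m,cv2.RETR_EXTERNAL,cv2.CHAIN_APPROX_NONE)[0]
        m[:]=0;cv2.fillPoly(m,[cv2.convexHull(max(cs,key=len))],1)
        dat.append((m,ci,np.array([x0,y0])))
    ix=['xyzw'.index(c) for c in free]
    def iou(p):
        r=[]
        for m,ci,o in dat:
            q=(proj(ci,place(model,p))-o+.5)*U-.5
            g=np.zeros_like(m);cv2.fillConvexPoly(g,cv2.convexHull((q*16).round().astype(np.int32)),1,shift=4)
            r.append((g&m).sum()/max(1,(g|m).sum()))
        return r
    def cost(d):
        p=np.array(p0,float);p[ix]+=d*np.array([.01,.01,.01,.2])[ix];return -np.mean(iou(p))
    best=None
    for s in (1.,.3):
        d0=np.zeros(len(ix)) if best is None else best.x
        sim=np.vstack([d0]+[d0+s*e for e in np.eye(len(ix))])
        best=minimize(cost,d0,method='Nelder-Mead',options=dict(initial_simplex=sim,xatol=.005,fatol=1e-5))
    p=np.array(p0,float);p[ix]+=best.x*np.array([.01,.01,.01,.2])[ix]
    return p,np.round(iou(p),3)
E
cat > f1.py <<'E'
from fit import *
W=[load(k) for k in (1,2,3,4)]
T=(cv2.imread('pics/top1.png'),camera_info('top'),479)
pr=lambda n,r:print(n,r[0].round(4).tolist(),r[1])
for n,p in [('sA',(.471,-.358)),('sB',(.435,.072)),('sC',(.449,-.052))]:
    pr(n,fit(W,SND,(*p,0,0),bgmask(22),'xy')); pr(n+' z',fit(W,SND,(*p,0,0),bgmask(22),'xyz'))
for n,p in [('cL',(.409,.176,0,.5)),('cR',(.346,-.291,0,0))]:
    for y in (p[3],p[3]-1):
        pr(n,fit(W,CART,(*p[:3],y),bgmask(22))) 
pr('wt',fit(W,WT,(.453,.362,0,-.5),bgmask(12)));pr('wt',fit(W,WT,(.453,.362,0,.5),bgmask(12)))
pr('pl',fit(W,PL,(.584,-.171,0,0.),bgmask(22)));pr('pl',fit(W,PL,(.584,-.171,0,0.),bgmask(22),'xyzw'));
for n,p in [('st',(.608,.303,.07)),('st',(.616,.201,.07)),('st',(.629,.103,.08))]: pr(n,fit(W+[T],HEAD,(*p,0),brass,'xyz',8))
pr('btn',fit(W+[T],BTN,(.627,.026,.03,0),red,'xyz',8))
E
python3 f1.py
python3 - <<'E'
import cv2,numpy as np
a=cv2.imread('pics/top1.png');b=cv2.imread('pics/w4.png');c=cv2.imread('pics/w1.png')
A=cv2.resize(a[130:360,70:600],(800,347));
B=np.hstack([cv2.resize(b[60:280,:],(400,138)),cv2.resize(c[60:280,:],(400,138))])
cv2.imwrite('pics/m1.png',np.vstack([A,B]))
E
```

```text
sA [0.474, -0.3658, 0.0, 0.0] [0.989 0.989]
sA z [0.4741, -0.3655, 0.001, 0.0] [0.991 0.99 ]
sB [0.4351, 0.0688, 0.0, 0.0] [0.988 0.989 0.975 0.975]
sB z [0.4351, 0.0688, 0.0, 0.0] [0.988 0.989 0.975 0.974]
sC [0.445, -0.0515, 0.0, 0.0] [0.978 0.986 0.99  0.979]
sC z [0.445, -0.0515, 0.0, 0.0] [0.978 0.986 0.99  0.979]
cL [0.4169, 0.1938, 0.0, -0.0361] [0.369]
cL [0.4183, 0.1959, 0.0, -0.981] [0.373]
cR [0.3382, -0.2903, 0.0, 0.1264] [0.972]
cR [0.3384, -0.29, 0.0, 0.1326] [0.971]
wt [0.4511, 0.3583, 0.0, -0.4421] [0.118 0.575]
wt [0.4577, 0.3444, 0.0, 0.5021] [0.104 0.531]
pl [0.5838, -0.1741, 0.0, -0.0536] [0.974 0.955]
pl [0.5836, -0.1733, 0.0025, -0.0529] [0.982 0.964]
st [0.6134, 0.3015, 0.0522, 0.0] [0.88  0.889]
st [0.6182, 0.1969, 0.071, 0.0] [0.957 0.779]
st [0.6249, 0.0992, 0.0989, 0.0] [0.949 0.865 0.737]
btn [0.6344, 0.0238, 0.0268, 0.0] [0.973 0.967 0.782]
```

View pics/m1.png

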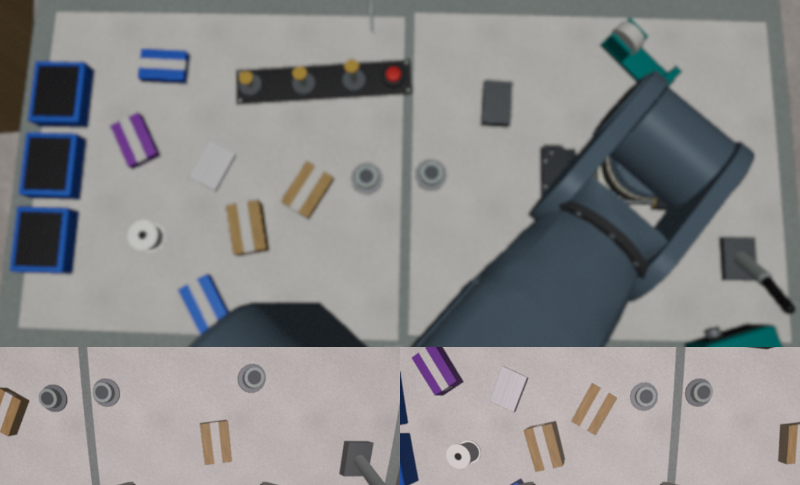

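The extra dark block is an iron holder with a handle, so it isn't part of the job. Four cartons in total. Now close-ups of the stands, button, stack, weight and loose carton.

```bash
python3 - <<'E'
import re
s=open('fit.py').read()
s=s.replace("""        j=1+np.argmax(st[1:,4]);m=(lb==j).astype(np.uint8)
        cs=cv2.findContours(m,cv2.RETR_EXTERNAL,cv2.CHAIN_APPROX_NONE)[0]
        m[:]=0;cv2.fillPoly(m,[cv2.convexHull(max(cs,key=len))],1)
""","""        big=1+np.flatnonzero(st[1:,4]>.2*st[1:,4].max())
        pts=np.argwhere(np.isin(lb,big))[:,::-1].astype(np.int32)
        m[:]=0;cv2.fillPoly(m,[cv2.convexHull(np.ascontiguousarray(pts))],1)
""")
s+='''
def grab(k):
    ci=camera_info('wrist');save(snapshot('wrist'),f'w{k}');np.savez(f'w{k}.npz',**{a:np.array(b) for a,b in ci.items() if a in('K','dist_coeffs','R','t')})
    return load(k)
def pr(n,r): print(n,r[0].round(4).tolist(),r[1])
'''
open('fit.py','w').write(s)
E
python3 - <<'E'
from fit import *
for k,(x,y,z,w) in {5:(.50,.08,.36,0),6:(.47,.17,.36,0),7:(.50,.22,.36,0),8:(.33,.26,.38,.65),9:(.24,.2,.38,.7),10:(.30,.16,.38,.5)}.items():
    move_pose([x,y,z],quat(w));sleep(.15);grab(k)
print(get_time())
W=[load(k) for k in (1,2,3,5,6,7,8,9,10)];C=W[3:]
for n,p in [('st',(.613,.3015,.052)),('st',(.619,.2,.072)),('st',(.625,.0995,.092))]: pr(n,fit(C,HEAD,(*p,0),brass,'xyz',8))
pr('btn',fit(C,BTN,(.630,.0238,.0268,0),red,'xyz',8))
for y in (.5,-.5): 
  pr('cL',fit(W,CART,(.409,.176,0,y),bgmask(22)))
  pr('wt',fit(W,WT,(.453,.36,0,y),bgmask(12)))
  pr('cT',fit(W,box(.09,.06,.06),(.331,.28,0,y),bgmask(22)))
cv2.imwrite('pics/m2.png',cv2.resize(np.hstack([np.vstack([load(k)[0][:290] for k in (6,7)]),np.vstack([load(k)[0][:290] for k in (8,9)])]),(800,363)))
E
```

```text
13.9083
st [0.6134, 0.3011, 0.0499, 0.0] [0.902 0.958]
st [0.6164, 0.1952, 0.0774, 0.0] [0.942 0.955]
st [0.6252, 0.0991, 0.0972, 0.0] [0.939 0.952]
btn [0.6342, 0.024, 0.0275, 0.0] [0.967 0.874]
cL [0.4085, 0.1773, 0.0, -0.5202] [0.973 0.983 0.982]
wt [0.458, 0.3444, 0.0, 0.4796] [0.518 0.531]
cT [0.3326, 0.2803, 0.0, 0.2133] [0.973]
cL [0.4085, 0.1772, 0.0, -0.5257] [0.973 0.99  0.983 0.978]
wt [0.4513, 0.3575, 0.0, -0.4418] [0.56  0.574]
cT [0.3324, 0.2803, 0.0, 0.215] [0.973]
```

View pics/m2.png

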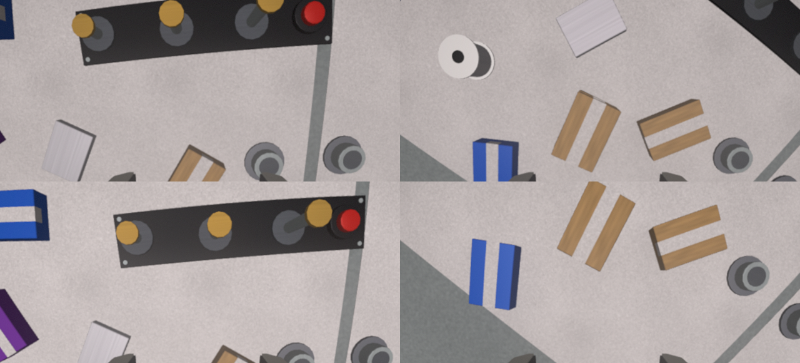

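```bash
python3 - <<'E'
from fit import *
for k,(x,y,z,w) in {11:(.74,.25,.36,np.pi),12:(.75,.1,.36,np.pi)}.items():
    try: move_pose([x,y,z],quat(w))
    except Exception as e: print(repr(e)); move_pose([x-.03,y,z-.03],quat(w))
    sleep(.15);grab(k)
print(get_time())
C=[load(k) for k in (1,2,3,5,6,7,11,12)]
S={}
for n,p in [('st50',(.613,.3015,.052)),('st70',(.619,.2,.072)),('st90',(.625,.0995,.092))]:
    pr(n,fit(C,HEAD,(*p,0),brass,'xyz',8));
    for dz in(0,.006): pr(n,fit(C,HEAD,(*p[:2],int(n[2:])/1e3+dz,0),brass,'xy',10))
pr('btn',fit(C,BTN,(.630,.0238,.0268,0),red,'xyz',8))
im=load(8)[0]
lab=cv2.cvtColor(im,cv2.COLOR_BGR2LAB)
o=proj(load(8)[1],[[.452,.36,.014],[.452,.30,0.],[.40,.30,0]]).round().astype(int);print(o,[np.median(lab[v-6:v+6,u-6:u+6].reshape(-1,3),0) for u,v in o])
cv2.imwrite('pics/m3.png',np.vstack([load(11)[0][:290],load(12)[0][:290]]))
E
```

```text
17.2833
st50 [0.6119, 0.2986, 0.0562, 0.0] [0.871 0.881 0.922 0.936 0.871]
st50 [0.6129, 0.3009, 0.05, 0.0] [0.891 0.872 0.953 0.741 0.703]
st50 [0.6118, 0.2986, 0.056, 0.0] [0.872 0.878 0.919 0.938 0.872]
st70 [0.6165, 0.1952, 0.0773, 0.0] [0.94  0.939 0.957 0.933 0.941]
st70 [0.6175, 0.1966, 0.07, 0.0] [0.933 0.818 0.805 0.677 0.731]
st70 [0.6166, 0.1955, 0.076, 0.0] [0.943 0.93  0.938 0.904 0.921]
st90 [0.6253, 0.0991, 0.0975, 0.0] [0.954 0.85  0.937 0.951 0.924 0.924]
st90 [0.6264, 0.0988, 0.09, 0.0] [0.922 0.567 0.901 0.731 0.655 0.751]
st90 [0.6255, 0.0989, 0.096, 0.0] [0.955 0.792 0.932 0.933 0.907 0.925]
btn [0.6344, 0.0237, 0.0265, 0.0] [0.975 0.968 0.967 0.871 0.825 0.97 ]
[[307  37]
 [360  84]
 [325 131]] [array([194., 132., 126.]), array([189., 131., 130.]), array([191., 131., 130.])]
```

View pics/m3.png

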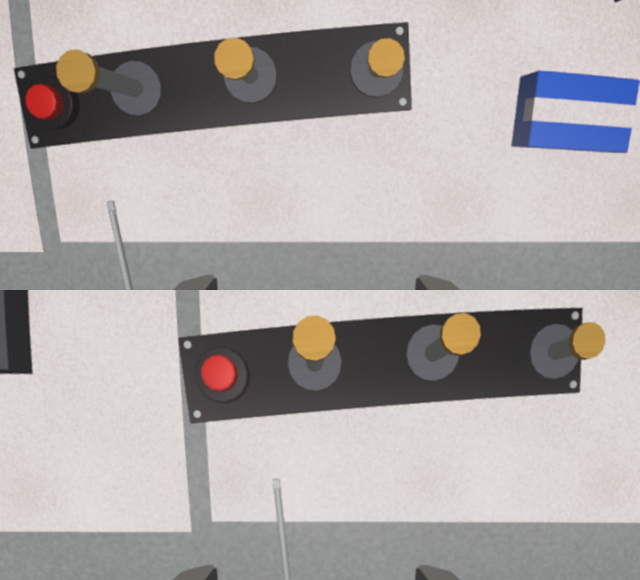

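Stand tops measure about 56, 77 and 97 mm, so the 50/70/90 mm is counted from the top of the board. Now the first sounder, with a two-way squeeze to centre it and to check the camera bias.

```bash
cat > act.py <<'E'
from fit import *
PZ=.167
def go(x,y,gz,yaw,lin=False,speed=.15):
    p=[x,y,gz+PZ]
    if lin: return movel(p,quat(yaw),speed)
    for w in (yaw,yaw+np.pi,yaw-np.pi):
        try: move_pose(p,quat(w));return w
        except Unreachable: pass
    raise Unreachable
def descend(x,y,gz,yaw,n=8,thr=2.,step=.001):
    f0=get_contact_force()[2]
    for i in range(n):
        f=get_contact_force()[2]
        if abs(f-f0)>thr: break
        go(x,y,gz-step*i,yaw,True,.03)
    return get_position()[2]-PZ, get_contact_force()[2]-f0
def sounder(x,y,sx,sy,sz,yaw=np.pi/2):
    command_gripper(.075,20)
    go(x,y,.12,yaw-np.pi/2);go(x,y,.0275,yaw-np.pi/2,True,.2)
    command_gripper(.03,5);print('o1',get_opening());command_gripper(.06)
    go(x,y,.0275,yaw);command_gripper(.03,35);print('o2',get_opening(),get_finger_force(),get_position())
    go(x,y,.22,yaw,True,.25);print('lifted',get_opening())
    w=go(sx,sy,.22,yaw);go(sx,sy,sz+.0275+.012,w,True,.2)
    o=get_opening();print('contact',descend(sx,sy,sz+.0275+.004,w,9),o)
    command_gripper(.06);go(sx,sy,.22,w,True,.25);print('t',get_time(),get_finger_force())
E
python3 - <<'E'
from act import *
sounder(.445,-.0515,.6119,.2986,.0562)
# view result with wrist: 
for k,(x,y,z,w) in {13:(.48,.28,.38,0),14:(.74,.25,.38,np.pi)}.items():
    move_pose([x,y,z],quat(w));sleep(.15);grab(k)
cv2.imwrite('pics/m4.png',np.vstack([load(13)[0][:290],load(14)[0][:290]]))
C=[load(13),load(14)]
def sm(roi):
    return 1-((cv2.inRange(roi,(0,0,0),(70,70,70))>0)|(roi.min(2)>165)|(brass(roi)>0)).astype(np.uint8)
pr('placed',fit(C,SND,(.6119,.2986,.0562,0),sm,'xyz',6))
E
```

```text
o1 0.041775313879007236
o2 0.04123938280014014 34.999932646751404 [ 0.4450011  -0.05149643  0.19450969]
lifted 0.0411710886921019
contact (np.float64(0.08353139532370549), np.float64(7.505581304627441)) 0.0415417948142039
t 29.9167 0.0
placed [0.6123, 0.2958, 0.0583, 0.0] [0.798 0.8  ]
```

View pics/m4.png

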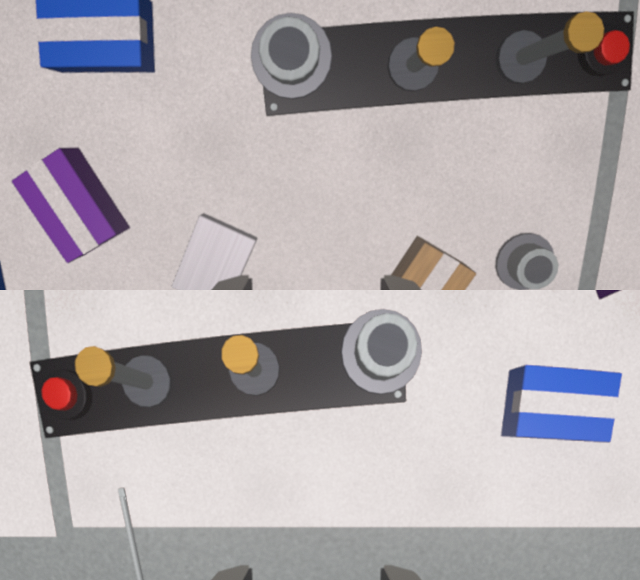

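Sounder 1 sits level on the 50 mm stand. I'll check the camera bias against its known position, then do the other two.

```bash
python3 - <<'E'
from act import *
obs=[]
for k in (13,14):
    im,ci,_=load(k);q=proj(ci,[[.6119,.2986,.084]])[0];u,v=q.round().astype(int)
    g=cv2.GaussianBlur(cv2.cvtColor(im,cv2.COLOR_BGR2GRAY),(3,3),0)[v-22:v+23,u-22:u+23]
    m=(g<130).astype(np.uint8);n,lb,st,ce=cv2.connectedComponentsWithStats(m);j=lb[22,22] or 1
    px=ce[j]+[u-22,v-22];obs.append((ci,px));print(k,q,px,st[j],at_z(ci,px,.084))
print(tri(obs))
E
```

```text
13 [287.33489586  48.66028187] [288.54845657  47.88370424] [   4    0   40   43 1393] [0.61239603 0.29776941 0.084     ]
14 [388.32597404  54.73289284] [387.12276612  54.33333333] [   2    1   39   42 1287] [0.61165218 0.29776523 0.084     ]
[0.61201106 0.29757724 0.08557085]
```

```bash
python3 - <<'E'
from act import *
sounder(.4351,.0688,.6165,.1955,.0765)
E
```

```text
o1 0.04192567207600352
o2 0.04109195013060158 35.00009536743164 [0.43510718 0.06877885 0.19449255]
lifted 0.04134962821000899
contact (np.float64(0.10352062442328605), np.float64(5.496664263929038)) 0.04131058964869963
t 46.4667 0.0
```

```bash
python3 - <<'E'
from act import *
sounder(.474,-.3657,.6254,.0995,.0965)
for k,(x,y,z,w) in {15:(.48,.15,.42,0),16:(.745,.17,.40,np.pi)}.items():
    move_pose([x,y,z],quat(w));sleep(.15);grab(k)
print(get_time());cv2.imwrite('pics/m5.png',np.vstack([load(15)[0][:290],load(16)[0][:290]]))
obs={}
for k in (15,16):
    im,ci,_=load(k)
    for X in [(.6119,.2986,.084),(.6165,.1955,.104),(.6254,.0995,.124)]:
        q=proj(ci,[X])[0];u,v=q.round().astype(int)
        if v<23: continue
        g=cv2.GaussianBlur(cv2.cvtColor(im,cv2.COLOR_BGR2GRAY),(3,3),0)[v-20:v+21,u-20:u+21]
        m=(g<130).astype(np.uint8);n,lb,st,ce=cv2.connectedComponentsWithStats(m);j=lb[20,20] or 1
        obs.setdefault(X,[]).append((ci,ce[j]+[u-20,v-20]))
for X,o in obs.items(): print(X,tri(o).round(4) if len(o)>1 else '')
E
```

```text
o1 0.04201700970001602
o2 0.04143418449394353 34.99995768070221 [ 0.47400272 -0.36570138  0.19450441]
lifted 0.04125878992778647
contact (np.float64(0.12346161536258407), np.float64(5.3061832678813055)) 0.041262591591939186
t 58.725 0.0
63.3083
(0.6119, 0.2986, 0.084) [0.6119 0.2974 0.0858]
(0.6165, 0.1955, 0.104) [0.6167 0.1946 0.1052]
(0.6254, 0.0995, 0.124) [0.6255 0.0988 0.1249]
```

View pics/m5.png

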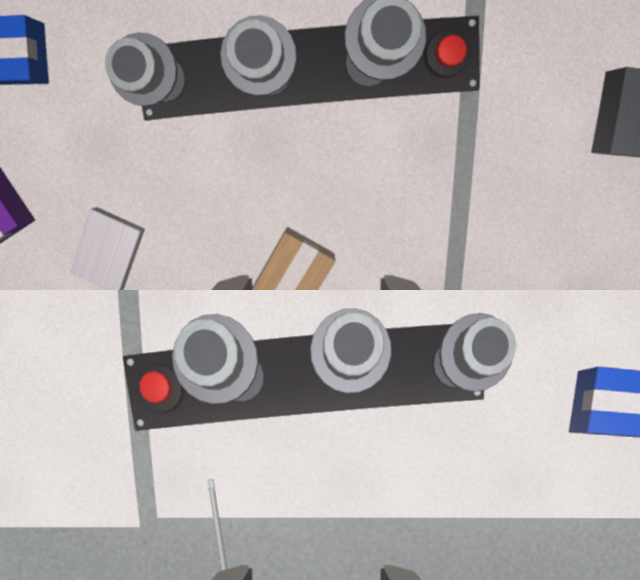

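All three are up, and the measured positions match the commanded ones to about 1 mm. Now the button, then close views for the packing job.

```bash
python3 - <<'E'
from act import *
command_gripper(0.0,10)
w=go(.6344,.019,.22,np.pi/2);T=.0255-.019+.038  # dummy
tip=lambda z: z+.019
go(.6344,.019,tip(.034),w,True,.2)
f0=get_contact_force()[2];z=.030
while z>.012:
    go(.6344,.019,tip(z),w,True,.03);f=get_contact_force()[2]-f0;print(round(z,4),round(get_position()[2]-.186,4),round(f,2))
    if abs(f)>14: break
    z-=.0015
sleep(.3);save(snapshot('scene'),'press')
go(.6344,.019,.22,w,True,.2);command_gripper(.09)
print(get_time())
for k,(x,y,z,w) in {17:(.44,-.17,.36,0),18:(.22,-.27,.36,-.3),19:(.30,.30,.36,.6),20:(.27,.24,.40,.7),21:(.57,.32,.40,np.pi)}.items():
    try: move_pose([x,y,z],quat(w))
    except Unreachable: print('unr',k);continue
    sleep(.15);grab(k)
print(get_time())
E
ls w*.npz; python3 - <<'E'
import cv2,numpy as np
L=[cv2.imread(f'pics/w{k}.png') for k in (17,18,19,20,21)]
L=[l[:290] for l in L if l is not None]
while len(L)%2: L.append(L[0]*0)
cv2.imwrite('pics/m6.png',cv2.resize(np.vstack([np.hstack(L[i:i+2]) for i in range(0,len(L),2)]),(800,544)))
E
```

```text
0.03 0.0304 -0.55
0.0285 0.0285 -0.72
0.027 0.0271 1.87
0.0255 0.0256 3.15
0.024 0.0241 2.87
0.0225 0.0226 3.81
0.021 0.0222 15.09
71.1917
78.9083
w1.npz
w10.npz
w11.npz
w12.npz
w13.npz
w14.npz
w15.npz
w16.npz
w17.npz
w18.npz
w19.npz
w2.npz
w20.npz
w21.npz
w3.npz
w4.npz
w5.npz
w6.npz
w7.npz
w8.npz
w9.npz
```

View pics/m6.png

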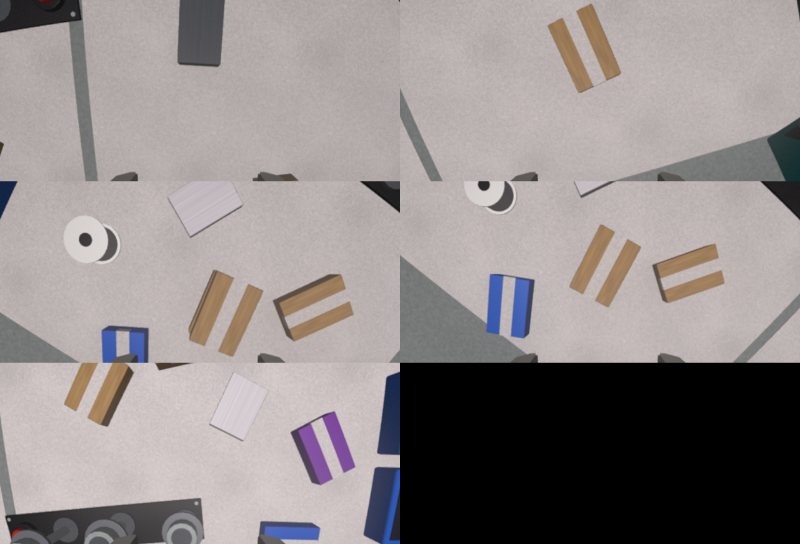

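The button hit a hard stop after about 6 mm of travel, with force jumping to 15 N. Next: the block from two sides, the weight, the loose cartons and the top of the stack.

```bash
cat >> fit.py <<'E'
def wmask(roi):
    lab=cv2.GaussianBlur(cv2.cvtColor(roi,cv2.COLOR_BGR2LAB),(0,0),8).astype(float)
    e=np.vstack([lab[:3].reshape(-1,3),lab[-3:].reshape(-1,3)]);b0=np.median(e[:,2])
    return (lab[:,:,2]<b0-1.7).astype(np.uint8)
def topmask(roi):
    h=cv2.cvtColor(roi,cv2.COLOR_BGR2HSV).astype(int)
    return ((h[:,:,0]>8)&(h[:,:,0]<22)&(h[:,:,1]>85)&(h[:,:,2]>125)).astype(np.uint8)
TOP=box(.09,.06,0)
E
python3 - <<'E'
from act import *
for k,(x,y,z,w) in {22:(.50,-.2,.40,0),23:(.70,-.15,.40,np.pi)}.items():
    move_pose([x,y,z],quat(w));sleep(.15);grab(k)
print(get_time())
A=[load(k) for k in (2,3,22,23)]
pr('pl',fit(A,PL,(.584,-.173,0,-.05),bgmask(22)));pr('plz',fit(A,PL,(.584,-.173,0,-.05),bgmask(22),'xyzw'))
B=[load(k) for k in (8,9,10,18,19,20,21)]
for y in (-.3,-.6): pr('wt',fit(B,WT,(.4535,.361,0,y),wmask,pad=18))
pr('cL',fit(B,CART,(.4085,.1772,0,-.52),bgmask(22)));pr('cR',fit(B,CART,(.338,-.29,0,.13),bgmask(22)))
pr('cT',fit(B,TOP,(.3324,.2803,.06,.21),topmask,pad=8));pr('cTz',fit(B,TOP,(.3324,.2803,.06,.21),topmask,'xyzw',pad=8))
pr('cL top',fit(B,TOP,(.4085,.1772,.03,-.52),topmask,'xyzw',pad=8));pr('cR top',fit(B,TOP,(.338,-.29,.03,.13),topmask,'xyw',pad=8))
E
```

```text
83.7333
pl [0.5838, -0.174, 0.0, -0.053] [0.974 0.956 0.966 0.964]
plz [0.5836, -0.1735, 0.0025, -0.0549] [0.978 0.966 0.976 0.977]
wt [0.4352, 0.3793, 0.0, -0.4376] [0.979]
wt [0.4355, 0.3796, 0.0, -0.4455] [0.982]
cL [0.4084, 0.1771, 0.0, -0.5255] [0.99  0.983 0.98  0.995 0.985]
cR [0.338, -0.29, 0.0, 0.13] []
cT [0.3323, 0.28, 0.06, 0.2182] [0.966 0.961]
cTz [0.3325, 0.2805, 0.0569, 0.2121] [0.982 0.976]
cL top [0.4089, 0.1767, 0.0273, -0.5252] [0.979 0.981 0.975 0.978 0.982]
cR top [0.338, -0.29, 0.03, 0.13] []
  return _methods._mean(a, axis=axis, dtype=dtype,
  ret = ret.dtype.type(ret / rcount)
```

The weight may already have been knocked, since the fit moved by about 2.5 cm; I'll look again before grasping it. Now stacking the first two cartons.

```bash
cat >> act.py <<'E'
PX,PY,PW=.5837,-.1730,-.054
def carton(x,y,z,yaw,tz,h=.023,op=.085):
    w=go(x,y,z+h+.08,yaw);command_gripper(op,30);go(x,y,z+h,w,True,.2)
    command_gripper(.03,30);o=get_opening();go(x,y,.26,w,True,.25);print('grip',o,get_opening(),get_finger_force())
    w=go(PX,PY,.26,PW+(w-yaw));go(PX,PY,tz+h+.012,w,True,.2);print('pre',get_opening())
    print('contact',descend(PX,PY,tz+h+.004,w,10));sleep(.1)
    command_gripper(.08);go(PX,PY,.27,w,True,.25);print('t',get_time())
E
python3 - <<'E'
from act import *
r=fit([load(4),load(18)],CART,(.338,-.29,0,.13),bgmask(22),pad=4);pr('cR',r);p=r[0]
carton(p[0],p[1]+.0008,0,p[3],.03)
carton(.4085,.1779,0,-.5255,.06)
for k,(x,y,z,w) in {24:(.46,-.2,.42,0),25:(.72,-.15,.42,np.pi)}.items():
    move_pose([x,y,z],quat(w));sleep(.15);grab(k)
A=[load(24),load(25)]
pr('top2',fit(A,TOP,(PX,PY-.0008,.09,PW),topmask,pad=8))
cv2.imwrite('pics/m7.png',np.vstack([a[0][:290] for a in A]))
E
```

```text
cR [0.3383, -0.2901, 0.0, 0.1306] [0.972 0.98 ]
grip 0.05994790276330573 0.06001030794658536 29.999120235443115
pre 0.059815581734365346
contact (np.float64(0.05356473329116307), np.float64(4.763349164440285))
t 93.6583
grip 0.05946203793806038 0.059486801669439475 29.999651312828064
pre 0.0602220725503301
contact (np.float64(0.08355024356281829), np.float64(5.466048755647766))
t 103.175
top2 [0.5837, -0.1738, 0.09, -0.054] []
  return _methods._mean(a, axis=axis, dtype=dtype,
  ret = ret.dtype.type(ret / rcount)
```

View pics/m7.png

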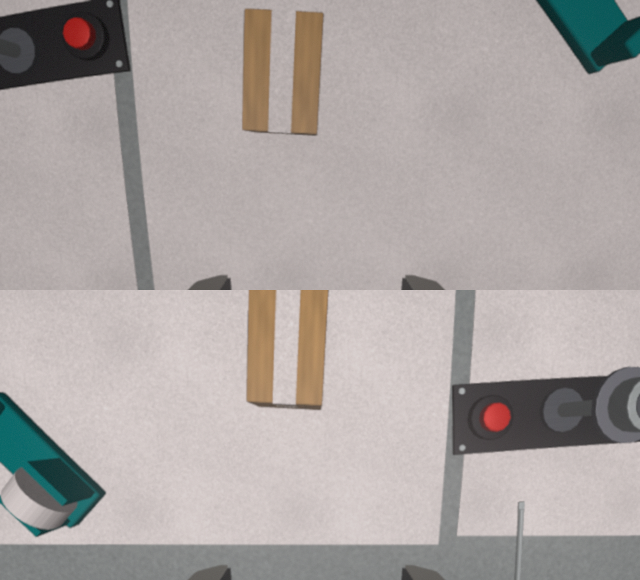

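The first two cartons look aligned, taped side up. Next the upper carton of the stack, then a new look at the lower one and the weight.

```bash
python3 - <<'E'
from act import *
r=fit([load(24)],TOP,(PX,PY-.0008,.09,PW),topmask,pad=3);pr('top2',r)
carton(.3324,.2808,.03,.214,.09)
for k,(x,y,z,w) in {26:(.30,.30,.36,.6),27:(.26,.24,.40,.7),28:(.36,.28,.42,.6)}.items():
    move_pose([x,y,z],quat(w));sleep(.15);grab(k)
print(get_time())
B=[load(k) for k in (26,27,28)]
pr('c4',fit(B,CART,(.331,.28,0,.2),bgmask(22),pad=10));pr('c4top',fit(B,TOP,(.331,.28,.03,.2),topmask,pad=10))
for p in [(.4354,.3794),(.451,.3575)]: pr('wt',fit(B,WT,(*p,0,-.44),wmask,pad=12))
cv2.imwrite('pics/m8.png',np.vstack([a[0][:290] for a in B[::2]]))
E
```

```text
top2 [0.5828, -0.1738, 0.09, -0.0565] [0.965]
grip 0.05964139160548327 0.05989789637398462 29.999069273471832
pre 0.05970596222219596
contact (np.float64(0.11355966721882385), np.float64(8.148522398001777))
t 117.7417
121.2917
c4 [0.3329, 0.2822, 0.0, 0.1968] [0.976]
c4top [0.3332, 0.2823, 0.03, 0.1876] [0.956]
wt [0.4366, 0.3796, 0.0, -0.4414] [0.982]
wt [0.4365, 0.3797, 0.0, -0.4452] [0.982]
```

View pics/m8.png

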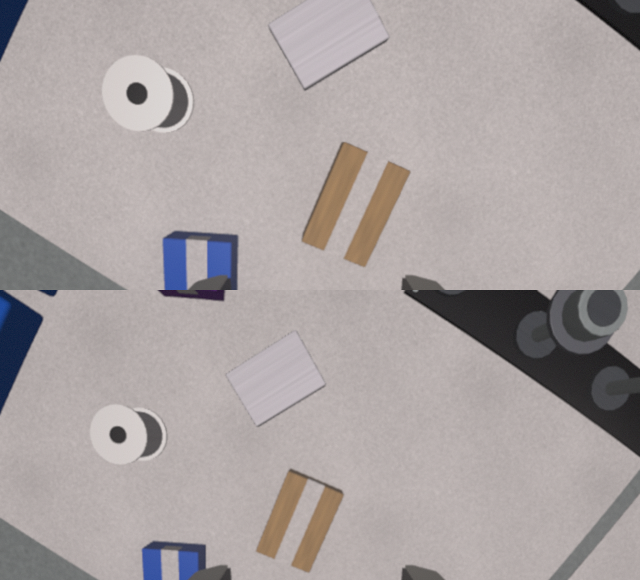

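```bash
python3 - <<'E'
from act import *
carton(.3329,.2828,0,.195,.12)
for k,(x,y,z,w) in {29:(.40,-.2,.48,0),30:(.33,.26,.42,.75),31:(.38,.26,.40,.5)}.items():
    move_pose([x,y,z],quat(w));sleep(.15);grab(k)
print(get_time())
B=[load(k) for k in (30,31)]
r=fit(B,WT,(.4366,.3796,0,-.441),wmask,pad=12);pr('wt',r);p=r[0]
pr('wt28',fit([load(28)],WT,(.4366,.3796,0,-.441),wmask,pad=12))
pr('top4',fit([load(29)],TOP,(PX,PY-.0008,.15,PW),topmask,pad=3))
cv2.imwrite('pics/m9.png',np.vstack([load(k)[0][:290] for k in (29,31)]))
E
```

```text
grip 0.05999586772633792 0.05954257214712215 29.99845951795578
pre 0.059564667167882744
contact (np.float64(0.1435772721880245), np.float64(5.7967608633429295))
t 129.775
133.2083
wt [0.4362, 0.3798, 0.0, -0.4407] [0.987]
wt28 [0.4363, 0.3797, 0.0, -0.4413] [0.983]
top4 [0.5837, -0.1738, 0.15, -0.054] []
  return _methods._mean(a, axis=axis, dtype=dtype,
  ret = ret.dtype.type(ret / rcount)
```

View pics/m9.png

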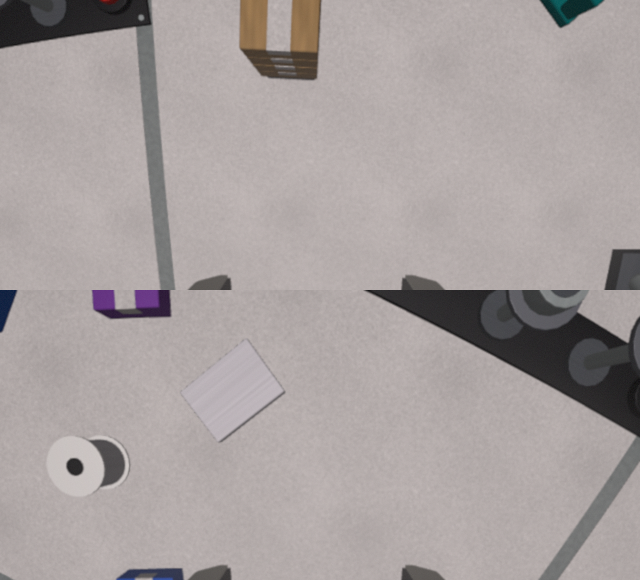

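Four cartons are stacked evenly. Now the weight.

```bash
python3 - <<'E'
from act import *
carton(.4362,.3806,0,-.441,.15,h=.0205)
for k,(x,y,z,w) in {32:(.48,-.2,.52,0),33:(.70,-.14,.52,np.pi),34:(.58,-.04,.50,-np.pi/2)}.items():
    try: move_pose([x,y,z],quat(w))
    except Unreachable: print('unr',k);continue
    sleep(.15);grab(k)
print(get_time(),get_opening());save(snapshot('scene'),'scene2');
A=[load(32),load(33)]
cv2.imwrite('pics/m10.png',np.vstack([a[0][:290] for a in A]))
s=cv2.imread('pics/scene2.png');cv2.imwrite('pics/m11.png',cv2.resize(s[180:420,220:500],(700,600),interpolation=cv2.INTER_CUBIC))
E
```

```text
grip 0.057708049969685496 0.05779701052010487 29.999482333660126
pre 0.057452762589749316
contact (np.float64(0.17051732256653576), np.float64(9.845859159575447))
t 142.2833
unr 34
145.7583 0.07987968576098993
```

View pics/m10.png

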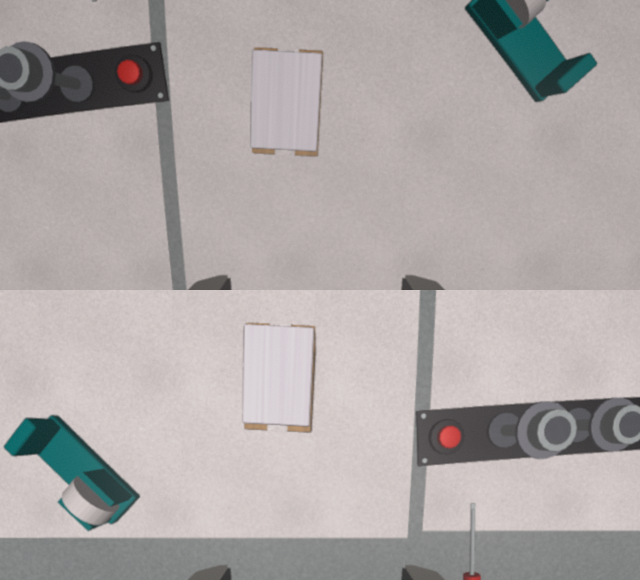

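View pics/m11.png

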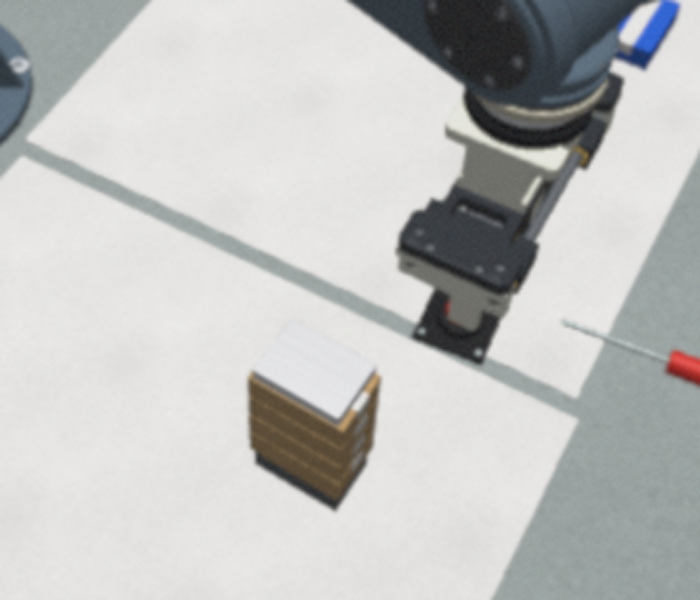

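The column and weight look square and centred, everything stands free, and the sounders visible in this view are still up. Handing in.

```bash
python3 -c "
from rig import *
print(get_contact_force(),get_time());print(close_job())"
```

```text
[-0.24870669  0.24537873  0.46508094] 145.8083
the job is handed in; nothing more can be done
None
```

The job is handed in at about 146 s: all three sounders on their stands, start button pressed to its stop, four cartons stacked taped side up on the packing block with the weight centred on top. The sounder on the 50 mm stand was not in the last pictures, but it was level when last seen.

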